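Fit the twin whisk into a bottom-drive bench mixer

TASK

Fit the twin whisk to the bench mixer: lift it by its grip and plug its square tail into the drive socket on top of the column in the bowl. The drive has stopped at some unknown angle, so rest the tail lightly on the socket and turn the whisk until you feel it drop in, then see it fully home, cap flat on the column, and let go. Neither force it nor drop it in, and leave the tub, the steel bowl and the sprinkle jar alone.

Things in the scene. Friction and masses are not known exactly. Their poses are not given: they have to be found in the camera images.
- machine: white bottom-drive bench mixer, fixed: housing 335 x 250 mm, 82 mm high, an open steel bowl on it and a white column (radius 32 mm, 40 at its foot) in the bowl's centre. Origin on the bowl's axis at bench height, z up, +x to the rear deck with the black speed dial (16 mm tall). The housing reaches 127 mm from the axis to -x, 208 to +x, 125 to each side
- rim (a point): centre of the bowl's mouth, level with its rim, 188 mm above the bench. Bowl: rim radius 110 mm outside, inside radius 105 mm at the rim and 97 mm low down, floor 89 mm above the bench, wall 3 mm
- socket (a point): centre of the drive socket's mouth on top of the column, 165 mm above the bench; axes as the housing's, not the drive's. A dark steel bush (40 mm square, top level with this point) has an upright square hole 19.5 mm wide, 29 mm deep, with a 1.5 mm lead-in. It stands at any angle about the vertical (not reported; repeats every 90 degrees), held by its gear: it yields only above 0.25 N m
- whisk: twin whisk unit, 0.2 to 0.35 kg, 113 mm tall, upright on two wire whisks. Origin on its upright axis at their underside. Whisks: 42 mm diameter, axes 68 mm out along +x and -x, on blue arms at z 64 to 72 mm. Round blue cap in the middle: radius 27, z 62 to 74. Below it the steel square tail, 18 mm wide, sides along x and y, z 38 to 62, its lowest 4 mm tapered to a round tip of radius 7
- whisk_grip (a point): where to hold the whisk: in its upright blue grip block on top of the cap, on the axis, 98 mm above the whisk's origin, 24 mm above the cap's top face; the block is 40 mm long in x, 20 mm thick in y (pinch it across y) and reaches 15 mm above this point. Axes as the whisk's
- whisk_seat (a point): centre of the underside of the whisk's cap, 62 mm above the whisk's origin, axes as the whisk's; the tail's tip lies 24 mm below it. Fully home it coincides with the socket point; the whisks then hang in the bowl at any angle, 14 mm above its floor and about 10 mm clear of its wall
- tub: bystander: white open plastic tub, 96 mm across, 85 mm tall; origin at the centre of its underside
- steel_bowl: bystander: open steel mixing bowl, 150 mm across, 60 mm tall; origin at the centre of its underside
- jar: bystander: closed amber sprinkle jar with a white lid, 60 mm across, 75 mm tall; origin at the centre of its underside
Mind the look-alikes: they are no part of the job. Leave any orange look-alike of the whisk alone.

How it is judged:
At the end, for the whole second after the job is handed in: the whisk is plugged fully home: the underside of its cap lies within 2 mm of the top of the drive socket and within 3 mm of its axis, upright within 3.4 degrees, released and at rest (z of whisk_seat in the frame of socket between -0.004 and 0.002 m and horizontal distance between whisk_seat and socket below 0.003 m and angle between whisk's own z axis and vertical below 0.06 rad and linear speed of whisk below 0.02 m/s and angular speed of whisk below 0.1 rad/s); the robot touches nothing.
It fails at once if the whisk is forced: more than 100 N of contact force between the whisk and the mixer (contact force between whisk and machine above 100 N).
It fails at once if the whisk is dropped into the mixer: moving faster than 0.5 m/s within 40 mm of the socket (distance between whisk_seat and socket below 0.04 m and linear speed of whisk above 0.5 m/s).
It fails at once if the tub is moved more than 20 mm or tipped (distance of tub from where it was at the start of the episode above 0.02 m or angle between tub's own z axis and vertical above 0.3 rad).
It fails at once if the steel bowl is moved more than 20 mm or tipped (distance of steel_bowl from where it was at the start of the episode above 0.02 m or angle between steel_bowl's own z axis and vertical above 0.3 rad).
It fails at once if the sprinkle jar is moved more than 20 mm or tipped (distance of jar from where it was at the start of the episode above 0.02 m or angle between jar's own z axis and vertical above 0.3 rad).
It also fails if it takes over 72 s, if anything falls off the work surface, if the arm or the gripper's body presses on something with over 40 N, if the wrist force passes 120 N, or if a joint passes its speed limit or range.

ROBOT

A 6-joint arm with a two-finger parallel gripper is mounted at the origin on the work surface. World frame = base frame: x ahead of the robot, y to its left, z up, the work surface at z = 0. Lengths are in m, angles in rad, forces in N, time in s.
With the tool pointing down it reaches from about 0.425 to 1.125 m from the base axis. Payload 14.9 kg.
Tool frame: the origin (TCP) lies at the very end of the fingers, on their centre line; the grasp point (between the pads) lies env.grasp_offset behind it (env.grasp_offset is the distance from the TCP to the grasp point, in m); z points along the fingers, y is the line along which they close (so a half turn about z gives the same grasp; the last joint's range is limited). The gripper opens to 91 mm and grips with 3 to 60 N. Pads are 32 mm wide; open, the fingers measure 118 mm over their backs; the gripper's body (76 mm by 178 mm) begins 60 mm behind the grasp point.
Start: joints at [-1.31, 0.379, 1.734, -0, 1.028, -0.033], TCP at [0.203, -0.67, 0.214] pointing down, gripper open.
Joint ranges: [-2.77, 2.77], [-0.74, 2.19], [0, 2.66], [-1.06, 4.2], [0.31, 2.87], [-3.08, 3.08]. Speed limits (rad/s): [1.89, 1.89, 2.39, 3.14, 3.14, 3.14].

INTERFACE

Orientations are given as [roll, pitch, yaw] about the fixed x, y, z axes, in that order (R = Rz(yaw) Ry(pitch) Rx(roll)).
In Python, from plant import env gives the robot as it stands. The module is installed in compiled form; this text tells all that it offers.
- The arm moves only by the tool servo_tool, never from a script. Its argument "increments" is a list of rows, each a list of 7 numbers: the shift along the tool's x, y, z in mm, then the turn, a rotation vector about the tool's x, y, z in degrees, then the opening, from 0 (shut) to 1 (fully open). In form: [[tx, ty, tz, rx, ry, rz, fingers], ...]. A call has 1 to 20 rows; each row shifts and turns the commanded pose from where the row before left it, along the tool's axes as they then stand; what a row does not reach is not made up. A row lasts 1/12 s, in which the tool goes at most 41.7 mm and 7.16 degrees, less where a joint would pass 70% of its speed; a pose out of reach is approached as far as the arm can. A call with a gripper value outside its range is refused whole. The fingers move at their own pace and stop on an object; "newtons" is the grip in N (left out, the last holds). Time passes only in rows, so rows that do not move let the fingers close. It gives the time, the measured TCP pose, the force, the opening and the grip force at its end, in the units of the state.
- env.read_state(): the state, without advancing time (a new reading comes with each control period).
- env.read_camera(name): name is "side" or "top"; returns the picture (384x512x3 uint8, red, green, blue); there is no depth.
- env.camera_info(name): a dict with "fx", "fy", "cx", "cy" (pixels), "position" and "orientation" of the camera in the world. Camera axes: x right, y up, looking along -z (the intrinsics and any distortion apply to the point x, -y, -z); pixel columns grow to the right and rows downward; lengths in m; the calibration is good to about 2 mm. A picture is of the moment at which its call begins. camera_info takes no time and is no camera call.
- env.sign_off(): hands the job in; it is judged then, once.
The state is a dict: "time": time; "joints": joint angles; "dq": joint speeds; "joint_torque": joint torques, N m; "tool_pos": TCP position; "eef_rot": TCP orientation; "wrist_force": force on the tool from outside, world axes, zero at the start; "wrist_torque": the same for the moment, N m; "gripper_width": opening from 0.0 (shut) to 1.0 (fully open); "grasp_force": force on a finger pad.
Only numpy, scipy, OpenCV 4.12 (cv2) and the standard library are available. Lean on these libraries where they do the work, as an engineer would, in place of code of your own. Each camera call takes 0.05 s, during which the arm holds its last target. There are 200 camera calls.

## Working session

There is one attempt and no reset: what is moved stays moved. The work goes in short steps, Python scripts to look and compute and a tool call to move; the robot and the scene stay as the last step left them, time stands still between calls to the robot, and variables do not carry over. Pictures are saved under pics/ and viewed, at most 10 in all, crops included, and the job is handed in when it is done.

Besides the shell and the picture viewer there is one more tool, called after "Emit:" in YAML: its name, and indented under it one key for each argument. servo_tool: Moves the arm, as the interface text tells. Its arguments: {"type":"object","properties":{"increments":{"type":"array"},"newtons":{"type":"number"}},"required":["increments"]}

```bash
mkdir -p pics; python3 - <<'E'
from plant import env
import cv2
for n in("top","side"):
    cv2.imwrite(f"pics/{n}0.png",env.read_camera(n)[:,:,::-1]); print(n,env.camera_info(n))
print(env.grasp_offset,env.read_state())
E
```

```text
top {'fx': 431.5219716024486, 'fy': 431.5219716024486, 'cx': 258.64716700883895, 'cy': 194.1486268825324, 'position': array([0.46163079, 0.0548209 , 1.24944055]), 'orientation': array([ 0.10845929,  0.00687118, -1.56689071])}
side {'fx': 438.2025427320369, 'fy': 438.2025427320369, 'cx': 255.42316992307187, 'cy': 203.355841703611, 'position': array([-0.05987554,  0.99477288,  0.94524876]), 'orientation': array([ 0.94781369, -0.02068993, -2.55158282])}
0.0188 {'time': 0.1, 'joints': array([-1.31030831e+00,  3.79374682e-01,  1.73472642e+00,  1.39890402e-05,
        1.02855209e+00, -3.32343082e-02]), 'dq': array([-9.27027624e-05, -1.45423567e-03, -2.30779955e-03,  1.78689244e-03,
        2.25073761e-04,  1.54527494e-04]), 'joint_torque': array([ 1.56233633e-03, -7.65040183e+01, -4.35293949e+01,  6.52385596e-02,
        3.97725950e-02, -1.71688430e-05]), 'tool_pos': array([ 0.20260705, -0.66964599,  0.21333888]), 'eef_rot': array([-3.14053310e+00, -4.72077557e-05,  2.93715077e-01]), 'wrist_force': array([ 0.77345132,  0.63201614, -0.1065124 ]), 'wrist_torque': array([ 0.00710136, -0.01309369,  0.00665695]), 'grasp_force': 0.0, 'gripper_width': 0.9990925375646837}
```

View pics/top0.png

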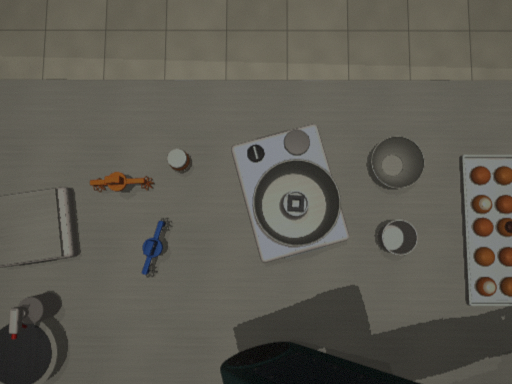

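View pics/side0.png

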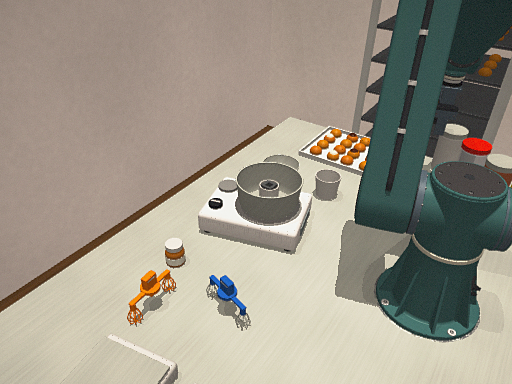

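The top view shows the blue whisk at about (153,247), the bowl axis and socket at about (295,203), and the orange decoy at (117,182). The side view shows the blue grip at about (227,284) and the socket at about (269,185).

```bash
cat > h.py <<'E'
from plant import env
import numpy as np, cv2
from scipy.spatial.transform import Rotation as R
def ray(n,uv):
    c=env.camera_info(n); d=np.array([(uv[0]-c['cx'])/c['fx'],-(uv[1]-c['cy'])/c['fy'],-1])
    return np.array(c['position']),R.from_euler('xyz',c['orientation']).apply(d)
def onz(n,uv,z):
    p,d=ray(n,uv); return p+d*(z-p[2])/d[2]
def tri(a,b):
    (p,d),(q,e)=ray("top",a),ray("side",b)
    s=np.linalg.lstsq(np.c_[d,-e],q-p,rcond=None)[0]
    x,y=p+s[0]*d,q+s[1]*e; return (x+y)/2,np.linalg.norm(x-y)
def proj(n,X):
    c=env.camera_info(n); v=R.from_euler('xyz',c['orientation']).inv().apply(np.array(X)-c['position'])
    return c['cx']+c['fx']*v[...,0]/-v[...,2], c['cy']-c['fy']*v[...,1]/-v[...,2]
def blue(im):
    h=cv2.cvtColor(im,cv2.COLOR_RGB2HSV); return cv2.inRange(h,(105,120,40),(125,255,255))
E
python3 - <<'E'
from h import *
t=env.read_camera("top");s=env.read_camera("side")
a=cv2.resize(t[205:290,115:200],(400,400),interpolation=cv2.INTER_CUBIC)
b=cv2.resize(t[178:228,270:320],(400,400),interpolation=cv2.INTER_CUBIC)
c=cv2.resize(s[260:335,195:270],(300,300),interpolation=cv2.INTER_CUBIC)
d=cv2.resize(s[160:210,240:300],(360,300),interpolation=cv2.INTER_CUBIC)
img=np.zeros((600,800,3),np.uint8);e=np.hstack([a,b]);img[:400]=np.clip(e*1.5,0,255);img=img[:400]
cv2.imwrite("pics/c1.png",img[:,:,::-1])
f=np.zeros((300,660,3),np.uint8);f[:,:300]=c;f[:,300:]=d
cv2.imwrite("pics/c2.png",f[:,:,::-1])
for n,im in(("top",t),("side",s)):
    m=blue(im);k,l,st,ce=cv2.connectedComponentsWithStats(m)
    print(n,[(st[i],ce[i]) for i in range(1,k) if st[i][4]>15])
E
```

```text
top [(array([142, 221,  22,  53, 431], dtype=int32), array([152.12993039, 247.14385151]))]
side [(array([210, 275,  36,  40, 520], dtype=int32), array([227.00769231, 290.98653846]))]
```

View pics/c1.png

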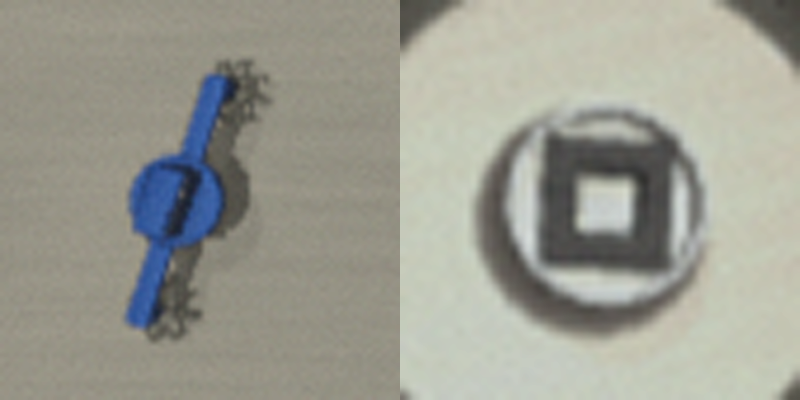

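View pics/c2.png

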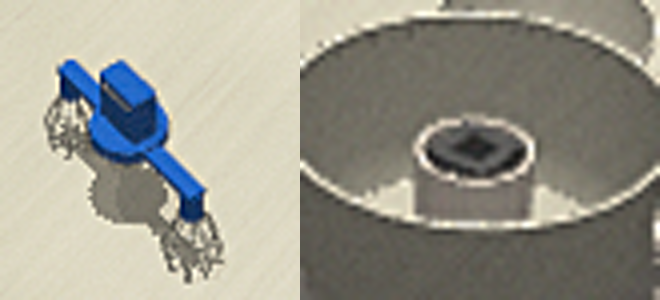

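Crops: the whisk's arms run from about top pixel (161,222) to (145,273), with the cap centre near (152.3,247.8). The socket bush is a dark square at about top pixel (295.2,202.9), nearly aligned with the image axes.

```bash
python3 - <<'E'
from h import *
t=env.read_camera("top");s=env.read_camera("side")
def armaxis(n,im,z):
    m=blue(im); v,u=np.nonzero(m); P=np.array([onz(n,(a,b),z)[:2] for a,b in zip(u,v)])
    c=P.mean(0)
    for _ in range(5):
        far=np.linalg.norm(P-c,axis=1)>.034
        Q=P[far]; d=np.linalg.svd(Q-Q.mean(0))[2][0]; x=(Q-c)@d
        A,B=Q[x>0],Q[x<0]; d=A.mean(0)-B.mean(0); d/=np.linalg.norm(d)
        e=[( A@d).max(),(B@d).min()]; nrm=np.array([-d[1],d[0]]); off=(A.mean(0)@nrm+B.mean(0)@nrm)/2
        c=d*sum(e)/2+nrm*off
    return c,np.degrees(np.arctan2(d[1],d[0])),e[0]-e[1]
print("top",armaxis("top",t,.072)); print("side",armaxis("side",s,.070))
# socket bush
g=cv2.cvtColor(t,cv2.COLOR_RGB2GRAY); x0,y0=282,190
c=cv2.resize(g[y0:y0+26,x0:x0+26],None,fx=8,fy=8,interpolation=cv2.INTER_CUBIC)
m=(c<70).astype(np.uint8); k,l,st,ce=cv2.connectedComponentsWithStats(m)
for i in range(1,k):
    if st[i][4]>300:
        cn=cv2.findContours((l==i).astype(np.uint8),cv2.RETR_EXTERNAL,cv2.CHAIN_APPROX_NONE)[0][0]
        r=cv2.minAreaRect(cn); bx=(cv2.boxPoints(r)+.5)/8-.5+[x0,y0]
        W=np.array([onz("top",b,.165) for b in bx]); e=W[1]-W[0]
        print(st[i],r,"ctr",W.mean(0),"ang",np.degrees(np.arctan2(e[1],e[0])),np.linalg.norm(e),np.linalg.norm(W[2]-W[1]))
# bowl rim outer via mouth, side view bush
g=cv2.cvtColor(s,cv2.COLOR_RGB2GRAY); x0,y0=255,172
c=cv2.resize(g[y0:y0+26,x0:x0+28],None,fx=8,fy=8,interpolation=cv2.INTER_CUBIC)
m=(c<75).astype(np.uint8); k,l,st,ce=cv2.connectedComponentsWithStats(m)
for i in range(1,k):
    if st[i][4]>300:
        cn=cv2.findContours((l==i).astype(np.uint8),cv2.RETR_EXTERNAL,cv2.CHAIN_APPROX_NONE)[0][0]
        q=np.array([onz("side",(p[0]+.5)/8-.5+np.array([x0,y0]),.165)[:2] for p in cn])
        r=cv2.minAreaRect(q.astype(np.float32)*1000); print("side",st[i],r)
# jar/other: none
E
```

```text
top (array([0.4451756 , 0.35094738]), np.float64(163.02582740018923), np.float64(0.14796443362915312))
side (array([ 0.44898545, -0.15272771]), np.float64(-89.21404764606926), np.float64(1.0920975602477871))
[   45    28   141   147 12548] ((113.87389373779297, 98.39159393310547), (137.2287139892578, 145.8096923828125), 3.814074993133545) ctr [ 0.56047005 -0.03101744  0.165     ] ang -3.9820774756900246 0.04618022324921166 0.04330366753273179
[   0   48   77  160 2887] ((19.182512283325195, 137.2438201904297), (169.5799560546875, 61.504005432128906), 70.36929321289062) ctr [ 0.54810283 -0.00113452  0.165     ] ang -70.1158600793837 0.019450895089639854 0.05344042445906071
side [  82   77   63   42 1494] ((555.3950805664062, -33.043373107910156), (27.15555191040039, 22.0749568939209), 81.17960357666016)
side [  49  100  131   40 1743] ((547.0245971679688, -19.838472366333008), (53.198509216308594, 28.19942855834961), 36.47166442871094)
```

```bash
python3 - <<'E'
from h import *
t=np.mean([env.read_camera("top").astype(float) for _ in range(4)],0).astype(np.uint8);s=np.mean([env.read_camera("side").astype(float) for _ in range(4)],0).astype(np.uint8)
for n,im,(x0,y0),w,ths in(("top",t,(282,190),26,(35,45,55,65)),("side",s,(255,174),28,(40,50,60,70))):
  g=cv2.cvtColor(im,cv2.COLOR_RGB2GRAY)
  # rectify the plane z=.165, 0.25 mm/px, centred at (.56,-.031)
  q=np.array([[-.04,-.04],[.04,-.04],[.04,.04],[-.04,.04]])
  W=np.c_[q+[.56,-.031],np.full(4,.165)]; u=np.array(proj(n,W)).T
  H=cv2.getPerspectiveTransform(u.astype(np.float32),((q+.04)*4000).astype(np.float32))
  c=cv2.warpPerspective(g,H,(320,320),flags=cv2.INTER_CUBIC)
  cv2.imwrite(f"pics/rect_{n}.png",cv2.flip(c*1,-1))
  for th in ths:
    m=(c<th).astype(np.uint8);k,l,st,ce=cv2.connectedComponentsWithStats(m)
    for i in range(1,k):
      if st[i][4]>3000:
        cn=cv2.findContours((l==i).astype(np.uint8),cv2.RETR_EXTERNAL,cv2.CHAIN_APPROX_NONE)[0][0]
        r=cv2.minAreaRect(cn); M=cv2.moments(cn)
        f=lambda p:np.round(np.array(p)/4-40+[560,-31],1)
        print(n,th,"rect",f(r[0]),np.round(np.array(r[1])/4,1),round(r[2],1),"cen",f((M['m10']/M['m00'],M['m01']/M['m00'])))
  m=blue(im);k,l,st,ce=cv2.connectedComponentsWithStats(m)
  i=1+np.argmax(st[1:,4]);v,uu=np.nonzero(l==i)
  if n=="side":
    P=np.array([onz(n,(a,b),.072)[:2] for a,b in zip(uu,v)]);np.save("P.npy",P)
# whisk predictions vs side view
import itertools
a=np.radians(163.0);d=np.array([np.cos(a),np.sin(a)]);nn=np.array([-d[1],d[0]]);c=np.array([.4452,.3509])
for sx,sy in itertools.product((-1,1),(-1,1)):
  X=np.r_[c+d*.02*sx+nn*.01*sy,.113]; print("grip corner",sx,sy,np.round(proj("side",X),1),np.round(proj("top",X),1))
o=np.hstack([cv2.imread("pics/rect_top.png"),cv2.imread("pics/rect_side.png")])
z=s[265:325,200:260].copy();z=cv2.resize(z,(480,480),interpolation=cv2.INTER_NEAREST)
for sx,sy in itertools.product((-1,1),(-1,1)):
  p=np.array(proj("side",np.r_[c+d*.02*sx+nn*.01*sy,.113]));p=((p-[200,265]+.5)*8).astype(int);cv2.circle(z,tuple(int(q) for q in p),3,(255,0,0),-1)
f=np.zeros((600,800,3),np.uint8);f[:240,:480]=cv2.resize(o,(480,240));
b=cv2.resize(z,(340,340));f[250:590,:340]=b[:,:,::-1]
y=cv2.resize(t[230:265,135:170],(420,340),interpolation=cv2.INTER_NEAREST)
y=np.clip(y*1.5,0,255).astype(np.uint8)
for sx,sy in itertools.product((-1,1),(-1,1)):
  p=np.array(proj("top",np.r_[c+d*.02*sx+nn*.01*sy,.113]));p=((p-[135,230]+.5)*[12,340/35]).astype(int);cv2.circle(y,tuple(int(q) for q in p),3,(255,0,0),-1)
f[250:590,360:780]=y[:,:,::-1]
cv2.imwrite("pics/c3.png",f)
E
```

```text
top 55 rect [558.9 -30.7] [40.2 41.2] 86.4 cen [557.6 -30.1]
top 65 rect [559.4 -31. ] [42.5 43.4] 86.9 cen [557.8 -30.1]
top 65 rect [539.4 -12.5] [66.7 29.1] 46.4 cen [536.2  -9.1]
side 50 rect [555.4 -30.7] [17.8 17.3] 82.0 cen [555.4 -31.3]
side 60 rect [555.3 -31.1] [20.6 19.3] 83.7 cen [555.6 -31.2]
side 60 rect [558.4  -8.6] [10.5 34.6] 82.6 cen [558.4  -8.9]
side 70 rect [533.2 -28.6] [35.6  9.6] 85.8 cen [533.6 -29.1]
side 70 rect [555.3 -32.2] [24.4 21.4] 85.8 cen [555.8 -31.4]
side 70 rect [557.8  -8.6] [11.8 36.9] 82.9 cen [557.6  -9. ]
grip corner -1 -1 [217.8 276.6] [147.4 238.5]
grip corner -1 1 [224.  273.2] [154.6 240.8]
grip corner 1 -1 [226.8 285.4] [142.5 253.2]
grip corner 1 1 [233.  281.9] [149.7 255.5]
```

View pics/c3.png

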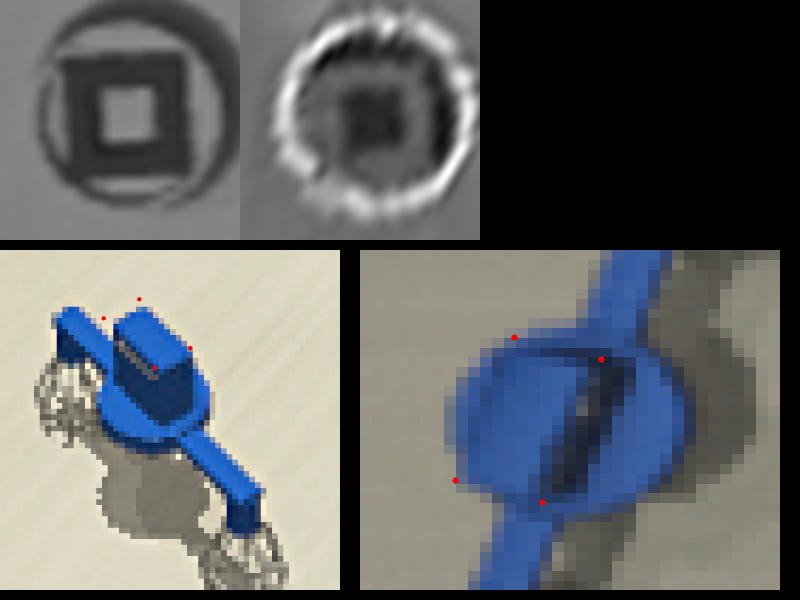

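The overlay puts the real grip's top face about 1 px right of and below my prediction in the side view. The bush is clear in the rectified top view. I'll average the views and plan the approach.

```bash
cat >> h.py <<'E'
def plan(goals,step=36.,rstep=6.5):
    """goals: (x,y,z mm, yaw deg); tool down. print rounded rows from the present commanded pose"""
    s=env.read_state(); p=np.array(s['tool_pos'])*1000; y=np.degrees(s['eef_rot'][2])
    for g in goals:
        g=np.array(g,float); dy=g[3]-y; n=int(np.ceil(max(np.linalg.norm(g[:3]-p)/step,abs(dy)/rstep,1)))
        for i in range(n):
            d=(g[:3]-p)/(n-i); r=np.round(-(g[3]-y)/(n-i),1); a=np.radians(y)
            t=np.round([d[0]*np.cos(a)+d[1]*np.sin(a),d[0]*np.sin(a)-d[1]*np.cos(a),-d[2]],1)
            p=p+[t[0]*np.cos(a)+t[1]*np.sin(a),t[0]*np.sin(a)-t[1]*np.cos(a),-t[2]]; y-=r
            print([float(v) for v in t]+[0,0,float(r)],end=",")
        print()
    print("end",p,y)
E
python3 - <<'E'
from h import *
print(onz("side",(226.3,279.7),.113))
P=np.load("P.npy"); c=np.array([.446,.352])
far=np.linalg.norm(P-c,axis=1)
print(len(P),far.max())
ce,sz,an=cv2.minAreaRect((P*1000).astype(np.float32));print(ce,sz,an)
plan([(560,-250,360,75),(560,20,360,115),(446,352,250,163)])
E
```

```text
[0.44215774 0.35096724 0.113     ]
523 0.09508518672115827
(433.1613464355469, 356.1852111816406) (55.57754898071289, 162.89013671875) 62.10110092163086
[29.0, -18.7, -9.1, 0, 0, -3.6],[30.1, -16.8, -9.1, 0, 0, -3.6],[31.1, -14.9, -9.1, 0, 0, -3.6],[32.0, -12.9, -9.1, 0, 0, -3.6],[32.7, -10.9, -9.1, 0, 0, -3.6],[33.3, -8.8, -9.1, 0, 0, -3.7],[33.8, -6.6, -9.1, 0, 0, -3.6],[34.2, -4.5, -9.1, 0, 0, -3.7],[34.4, -2.3, -9.2, 0, 0, -3.6],[34.4, -0.1, -9.1, 0, 0, -3.7],[34.4, 2.1, -9.2, 0, 0, -3.6],[34.2, 4.3, -9.1, 0, 0, -3.7],[33.8, 6.5, -9.2, 0, 0, -3.6],[33.4, 8.6, -9.1, 0, 0, -3.7],[32.7, 10.7, -9.2, 0, 0, -3.6],[32.0, 12.8, -9.1, 0, 0, -3.7],
[32.6, -8.7, -0.0, 0, 0, -5.0],[33.2, -5.8, -0.0, 0, 0, -5.0],[33.6, -2.9, -0.0, 0, 0, -5.0],[33.8, 0.0, -0.0, 0, 0, -5.0],[33.6, 2.9, -0.0, 0, 0, -5.0],[33.3, 5.9, -0.0, 0, 0, -5.0],[32.6, 8.8, -0.0, 0, 0, -5.0],[31.7, 11.5, -0.0, 0, 0, -5.0],
[31.7, 3.4, 10.0, 0, 0, -4.4],[31.4, 5.8, 10.0, 0, 0, -4.4],[30.8, 8.2, 10.0, 0, 0, -4.4],[30.1, 10.5, 10.0, 0, 0, -4.3],[29.3, 12.8, 10.0, 0, 0, -4.4],[28.2, 15.0, 10.0, 0, 0, -4.3],[27.0, 17.0, 10.0, 0, 0, -4.4],[25.6, 19.1, 10.0, 0, 0, -4.3],[24.1, 20.9, 10.0, 0, 0, -4.4],[22.4, 22.7, 10.0, 0, 0, -4.3],[20.6, 24.4, 10.0, 0, 0, -4.4],
end [446.0287779  351.98944222 249.96154024] 163.0353071013555
```

Emit:
servo_tool:
  increments:
    - [29, -18.7, -9.1, 0, 0, -3.6, 1]
    - [30, -16.8, -9.1, 0, 0, -3.6, 1]
    - [31, -14.9, -9.1, 0, 0, -3.6, 1]
    - [32, -12.9, -9.1, 0, 0, -3.6, 1]
    - [32.7, -10.9, -9.1, 0, 0, -3.6, 1]
    - [33.3, -8.8, -9.1, 0, 0, -3.7, 1]
    - [33.8, -6.6, -9.1, 0, 0, -3.6, 1]
    - [34.2, -4.5, -9.1, 0, 0, -3.7, 1]
    - [34.4, -2.3, -9.2, 0, 0, -3.6, 1]
    - [34.4, -0.1, -9.1, 0, 0, -3.7, 1]
    - [34.4, 2.1, -9.2, 0, 0, -3.6, 1]
    - [34.2, 4.3, -9.1, 0, 0, -3.7, 1]
    - [33.8, 6.5, -9.2, 0, 0, -3.6, 1]
    - [33.4, 8.6, -9.1, 0, 0, -3.7, 1]
    - [32.7, 10.7, -9.2, 0, 0, -3.6, 1]
    - [32, 12.8, -9.1, 0, 0, -3.7, 1]

```text
time: 2.03
tool_pos: [0.5607, -0.2486, 0.3606]
eef_rot: [3.141, 0.0, 1.313]
wrist_force: [-0.5, -0.6, -0.9]
gripper_width: 1.003
grasp_force: 0.0
```

Emit:
servo_tool:
  increments:
    - [32.6, -8.7, 0, 0, 0, -5, 1]
    - [33.2, -5.8, 0, 0, 0, -5, 1]
    - [33.6, -2.9, 0, 0, 0, -5, 1]
    - [33.8, 0, 0, 0, 0, -5, 1]
    - [33.6, 2.9, 0, 0, 0, -5, 1]
    - [33.3, 5.9, 0, 0, 0, -5, 1]
    - [32.6, 8.8, 0, 0, 0, -5, 1]
    - [31.7, 11.5, 0, 0, 0, -5, 1]
    - [31.7, 3.4, 10, 0, 0, -4.4, 1]
    - [31.4, 5.8, 10, 0, 0, -4.4, 1]
    - [30.8, 8.2, 10, 0, 0, -4.4, 1]
    - [30.1, 10.5, 10, 0, 0, -4.3, 1]
    - [29.3, 12.8, 10, 0, 0, -4.4, 1]
    - [28.2, 15, 10, 0, 0, -4.3, 1]
    - [27, 17, 10, 0, 0, -4.4, 1]
    - [25.6, 19.1, 10, 0, 0, -4.3, 1]
    - [24.1, 20.9, 10, 0, 0, -4.4, 1]
    - [22.4, 22.7, 10, 0, 0, -4.3, 1]
    - [20.6, 24.4, 10, 0, 0, -4.4, 1]
    - [0, 0, 0, 0, 0, 0, 1]

```text
time: 3.7
tool_pos: [0.4438, 0.3551, 0.2482]
eef_rot: [-3.141, -0.002, 2.853]
wrist_force: [-0.9, -0.6, 0.0]
gripper_width: 1.002
grasp_force: 0.0
```

Emit:
servo_tool:
  increments:
    - [0, 0, 0, 0, 0, 0, 1]
    - [0, 0, 0, 0, 0, 0, 1]

```text
time: 3.87
tool_pos: [0.446, 0.3517, 0.2501]
eef_rot: [-3.142, 0.0, 2.845]
wrist_force: [-1.1, -0.1, 0.8]
gripper_width: 1.001
grasp_force: 0.0
```

```bash
python3 - <<'E'
from h import *
print(env.read_state()['tool_pos'])
# TCP height at grasp: grip point z=.098, TCP = .098-.0188 -> 79; cap top at 74
plan([(444,351.5,120,163),(444,351.5,81,163)],step=25)
t=env.read_camera("top");s=env.read_camera("side")
o=np.hstack([cv2.resize(np.clip(t[195:295,100:200]*1.5,0,255).astype(np.uint8),(400,400)),cv2.resize(s[200:325,165:290],(400,400))])
cv2.imwrite("pics/d1.png",o[:,:,::-1])
E
```

```text
[0.44597035 0.35170023 0.25009951]
[0.3, -0.1, 21.7, 0, 0, 0.0],[0.3, -0.1, 21.7, 0, 0, 0.0],[0.3, -0.1, 21.7, 0, 0, 0.0],[0.3, -0.2, 21.7, 0, 0, 0.0],[0.3, -0.1, 21.6, 0, 0, 0.0],[0.3, -0.2, 21.7, 0, 0, 0.0],
[0.0, 0.0, 19.5, 0, 0, 0.0],[0.0, 0.0, 19.5, 0, 0, 0.0],
end [444.01512321 351.46132532  80.99950836] 163.0038582822204
```

View pics/d1.png

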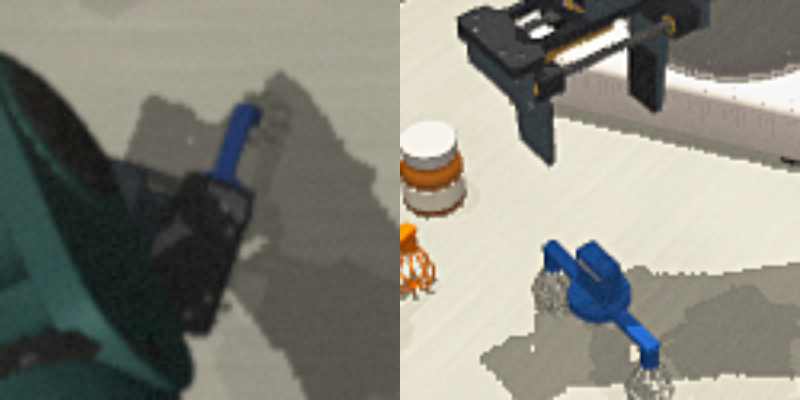

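The side view shows the open fingers (tips at about (537,150) and (650,105) in the crop) lined up across the grip. Descending.

Emit:
servo_tool:
  increments:
    - [1, 0, 22, 0, 0, 0, 1]
    - [1, 0, 22, 0, 0, 0, 1]
    - [0, -1, 22, 0, 0, 0, 1]
    - [0, 0, 22, 0, 0, 0, 1]
    - [0, 0, 22, 0, 0, 0, 1]
    - [0, 0, 20, 0, 0, 0, 1]
    - [0, 0, 20, 0, 0, 0, 1]
    - [0, 0, 12, 0, 0, 0, 1]
    - [0, 0, 7, 0, 0, 0, 1]
    - [0, 0, 0, 0, 0, 0, 1]
    - [0, 0, 0, 0, 0, 0, 0.1]
    - [0, 0, 0, 0, 0, 0, 0.1]
    - [0, 0, 0, 0, 0, 0, 0.1]
    - [0, 0, 0, 0, 0, 0, 0.1]
    - [0, 0, 0, 0, 0, 0, 0.1]
    - [0, 0, 0, 0, 0, 0, 0.1]
    - [0, 0, 0, 0, 0, 0, 0.1]
    - [0, 0, 0, 0, 0, 0, 0.1]
  newtons: 15

```text
time: 5.47
tool_pos: [0.4437, 0.3516, 0.081]
eef_rot: [3.142, 0.0, 2.845]
wrist_force: [0.7, -0.2, -0.0]
gripper_width: 0.449
grasp_force: 0.0
```

Emit:
servo_tool:
  increments:
    - [0, 0, 0, 0, 0, 0, 0]
    - [0, 0, 0, 0, 0, 0, 0]
    - [0, 0, 0, 0, 0, 0, 0]
    - [0, 0, 0, 0, 0, 0, 0]
    - [0, 0, 0, 0, 0, 0, 0]
    - [0, 0, 0, 0, 0, 0, 0]
    - [0, 0, 0, 0, 0, 0, 0]
    - [0, 0, 0, 0, 0, 0, 0]
  newtons: 40

```text
time: 6.13
tool_pos: [0.4436, 0.3515, 0.0809]
eef_rot: [-3.142, -0.0, 2.845]
wrist_force: [-0.1, 0.4, -2.1]
gripper_width: 0.216
grasp_force: 40.0
```

Emit:
servo_tool:
  increments:
    - [0, 0, -5, 0, 0, 0, 0]
    - [0, 0, -10, 0, 0, 0, 0]
    - [0, 0, -20, 0, 0, 0, 0]
    - [0, 0, -25, 0, 0, 0, 0]
    - [0, 0, -25, 0, 0, 0, 0]
    - [0, 0, -25, 0, 0, 0, 0]
    - [0, 0, -25, 0, 0, 0, 0]
    - [0, 0, -25, 0, 0, 0, 0]
    - [0, 0, -25, 0, 0, 0, 0]
    - [0, 0, -25, 0, 0, 0, 0]
    - [0, 0, -20, 0, 0, 0, 0]
    - [0, 0, -10, 0, 0, 0, 0]
    - [0, 0, 0, 0, 0, 0, 0]
    - [0, 0, 0, 0, 0, 0, 0]

```text
time: 7.3
tool_pos: [0.4434, 0.3514, 0.3208]
eef_rot: [3.141, 0.0, 2.845]
wrist_force: [-0.3, -0.9, -2.9]
gripper_width: 0.217
grasp_force: 40.0
```

```bash
python3 - <<'E'
from h import *
s=env.read_state();print(s['wrist_force'],s['tool_pos'],s['wrist_torque'])
# lowest whisk z = tcp z-.0792 ; need >.188 over the rim. Go to a yaw of 176.6 above the socket
plan([(558,-31,320,176.6)],step=32)
E
```

```text
[-0.32179219 -0.89973503 -2.9221811 ] [0.44344114 0.35138127 0.32078746] [ 0.07782028 -0.19938166  0.01004369]
[-17.0, -25.6, 0.1, 0, 0, -1.0],[-16.6, -25.9, 0.1, 0, 0, -1.0],[-16.1, -26.1, 0.1, 0, 0, -1.1],[-15.6, -26.4, 0.0, 0, 0, -1.0],[-15.1, -26.7, 0.1, 0, 0, -1.1],[-14.6, -27.0, 0.0, 0, 0, -1.0],[-14.2, -27.3, 0.1, 0, 0, -1.1],[-13.6, -27.5, 0.0, 0, 0, -1.0],[-13.1, -27.7, 0.1, 0, 0, -1.1],[-12.6, -28.0, 0.0, 0, 0, -1.0],[-12.1, -28.2, 0.1, 0, 0, -1.1],[-11.6, -28.5, 0.0, 0, 0, -1.0],[-11.1, -28.6, 0.1, 0, 0, -1.1],
end [557.95379269 -30.96408739 319.98745967] 176.6345669658658
```

Emit:
servo_tool:
  increments:
    - [-17, -25.6, 0, 0, 0, -1, 0]
    - [-16.6, -25.9, 0, 0, 0, -1, 0]
    - [-16.1, -26.1, 0, 0, 0, -1.1, 0]
    - [-15.6, -26.4, 0, 0, 0, -1, 0]
    - [-15.1, -26.7, 0, 0, 0, -1.1, 0]
    - [-14.6, -27, 0, 0, 0, -1, 0]
    - [-14.2, -27.3, 0, 0, 0, -1.1, 0]
    - [-13.6, -27.5, 0, 0, 0, -1, 0]
    - [-13.1, -27.7, 0, 0, 0, -1.1, 0]
    - [-12.6, -28, 0, 0, 0, -1, 0]
    - [-12.1, -28.2, 0, 0, 0, -1.1, 0]
    - [-11.6, -28.5, 0, 0, 0, -1, 0]
    - [-11.1, -28.6, 0, 0, 0, -1.1, 0]
    - [0, 0, 0, 0, 0, 0, 0]
    - [0, 0, 0, 0, 0, 0, 0]
    - [0, 0, 0, 0, 0, 0, 0]

```text
time: 8.63
tool_pos: [0.5574, -0.0306, 0.3195]
eef_rot: [3.141, -0.002, 3.082]
wrist_force: [-0.6, 0.6, -3.3]
gripper_width: 0.22
grasp_force: 40.0
```

```bash
cat > look.py <<'E'
import sys
from h import *
s=env.read_state();print(s['wrist_force'],s['tool_pos'],s['wrist_torque'],np.degrees(s['eef_rot']))
t=env.read_camera("top");m=env.read_camera("side")
p=np.array(s['tool_pos']);a=s['eef_rot'][2];d=np.array([np.cos(a),np.sin(a),0])
for n in("top","side"):
    for k in(-.068,0,.068): print(n,k,np.round(proj(n,p+d*k+[0,0,-.0052-.0020]),1), end=" ") # arm top
    print()
o=np.hstack([cv2.resize(np.clip(t[145:255,240:350]*1.5,0,255).astype(np.uint8),(400,400)),cv2.resize(m[100:230,205:335],(400,400),interpolation=cv2.INTER_CUBIC)])
cv2.imwrite(f"pics/{sys.argv[1]}.png",o[:,:,::-1])
E
python3 look.py e1
```

```text
[-0.63693645  0.63170587 -3.3083743 ] [ 0.55741961 -0.03063414  0.31948128] [ 0.08979874 -0.14351184  0.06681575] [ 1.79985382e+02 -1.32332146e-01  1.76591484e+02]
top -0.068 [302.6 166.4] top 0 [300.9 197.1] top 0.068 [299.3 228.3] 
side -0.068 [252.3 137.2] side 0 [270.  143.7] side 0.068 [288.5 150.5]
```

View pics/e1.png

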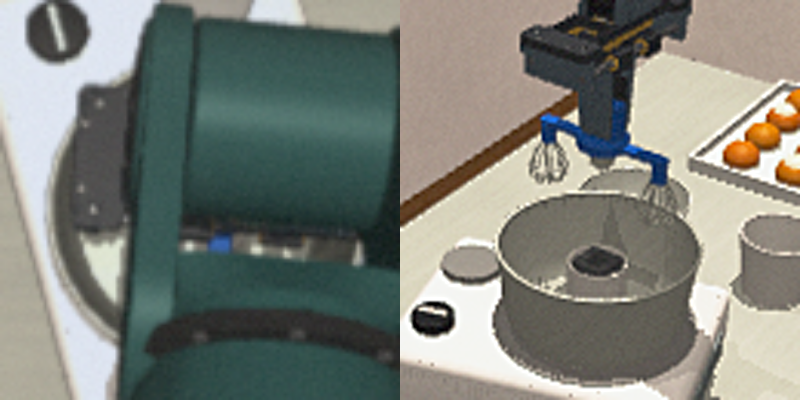

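Side view: the whisk hangs level over the bowl, with arm ends at crop (548,120) and (662,160). The tail at (600,160) is straight above the dark bush at (597,260). The top view is blocked by the arm. Both cameras' whisk-to-socket differences put the TCP target at about (0.557,-0.030), so I'll lower carefully and feel.

Emit:
servo_tool:
  increments:
    - [0, 0, 10, 0, 0, 0, 0]
    - [0, 0, 18, 0, 0, 0, 0]
    - [0, 0, 18, 0, 0, 0, 0]
    - [0, 0, 18, 0, 0, 0, 0]
    - [0, 0, 16, 0, 0, 0, 0]
    - [0, 0, 10, 0, 0, 0, 0]
    - [0, 0, 8, 0, 0, 0, 0]
    - [0, 0, 6, 0, 0, 0, 0]
    - [0, 0, 3, 0, 0, 0, 0]
    - [0, 0, 0, 0, 0, 0, 0]
    - [0, 0, 0, 0, 0, 0, 0]
    - [0, 0, 0, 0, 0, 0, 0]

```text
time: 9.73
tool_pos: [0.5586, -0.0308, 0.2146]
eef_rot: [-3.142, 0.001, 3.083]
wrist_force: [0.4, 0.5, -3.6]
gripper_width: 0.219
grasp_force: 40.0
```

```bash
python3 look.py e2
```

```text
[ 0.36208024  0.49270923 -3.55213589] [ 0.55856808 -0.03083282  0.21461509] [ 0.07455258 -0.18997941 -0.02787262] [-1.79998325e+02  6.18169210e-02  1.76634815e+02]
top -0.068 [298.6 173.3] top 0 [297.1 201. ] top 0.068 [295.6 229.1] 
side -0.068 [251.5 165.9] side 0 [268.4 172.8] side 0.068 [286. 180.]
```

View pics/e2.png

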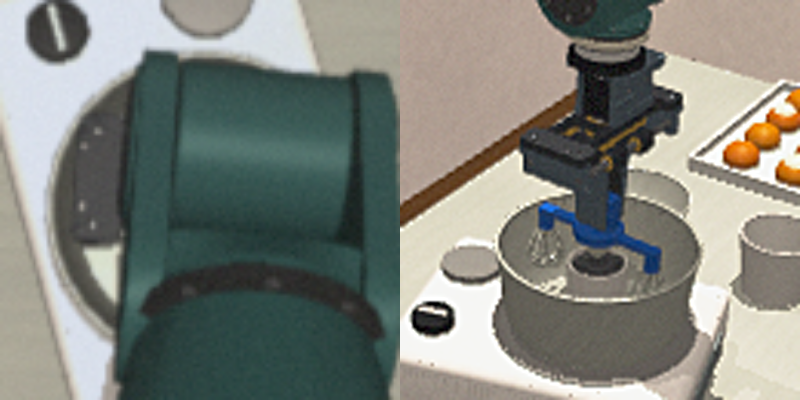

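The tail tip is just above the bush at crop (598,258), with the whisks inside the rim. I'll touch down slowly.

Emit:
servo_tool:
  increments:
    - [1.5, 0.5, 0, 0, 0, 0, 0]
    - [0, 0, 1.5, 0, 0, 0, 0]
    - [0, 0, 1.5, 0, 0, 0, 0]
    - [0, 0, 1.5, 0, 0, 0, 0]
    - [0, 0, 1.5, 0, 0, 0, 0]
    - [0, 0, 1.5, 0, 0, 0, 0]
    - [0, 0, 1, 0, 0, 0, 0]
    - [0, 0, 0, 0, 0, 0, 0]
    - [0, 0, 0, 0, 0, 0, 0]

```text
time: 10.58
tool_pos: [0.5567, -0.0302, 0.2054]
eef_rot: [3.142, -0.0, 3.083]
wrist_force: [-0.5, 0.1, -2.3]
gripper_width: 0.22
grasp_force: 40.0
```

Emit:
servo_tool:
  increments:
    - [0, 0, 0.8, 0, 0, 0, 0]
    - [0, 0, 0.8, 0, 0, 0, 0]
    - [0, 0, 0.8, 0, 0, 0, 0]
    - [0, 0, 0, 0, 0, 0, 0]
    - [0, 0, 0, 0, 0, 0, 0]

```text
time: 11.0
tool_pos: [0.557, -0.0302, 0.2034]
eef_rot: [3.142, 0.001, 3.083]
wrist_force: [-1.0, -0.7, 3.7]
gripper_width: 0.216
grasp_force: 40.0
```

Emit:
servo_tool:
  increments:
    - [0, 0, 0, 0, 0, 1, 0]
    - [0, 0, 0, 0, 0, 1, 0]
    - [0, 0, 0, 0, 0, 1, 0]
    - [0, 0, 0, 0, 0, 0, 0]
    - [0, 0, 0, 0, 0, 0, 0]

```text
time: 11.42
tool_pos: [0.557, -0.0305, 0.2033]
eef_rot: [-3.141, 0.001, 3.029]
wrist_force: [-0.8, -2.8, 4.1]
gripper_width: 0.218
grasp_force: 40.0
```

```bash
python3 -c "
from h import *
s=env.read_state();print(s['wrist_force'],s['tool_pos'],s['wrist_torque'],np.degrees(s['eef_rot']))"
```

```text
[-0.84220463 -2.84244511  4.1180259 ] [ 0.55700434 -0.03048391  0.20333497] [-0.49844124 -0.08339487  0.03299552] [-1.79976299e+02  4.38161571e-02  1.73567717e+02]
```

Emit:
servo_tool:
  increments:
    - [0, 0, 0, 0, 0, -1, 0]
    - [0, 0, 0, 0, 0, -1, 0]
    - [0, 0, 0, 0, 0, -1, 0]
    - [0, 0, 0, 0, 0, -1, 0]
    - [0, 0, 0, 0, 0, -1, 0]
    - [0, 0, 0, 0, 0, -1, 0]
    - [0, 0, 0, 0, 0, 0, 0]
    - [0, 0, 0, 0, 0, 0, 0]

```text
time: 12.08
tool_pos: [0.5571, -0.0301, 0.2034]
eef_rot: [3.141, 0.001, 3.134]
wrist_force: [0.7, 1.4, 5.5]
gripper_width: 0.216
grasp_force: 40.0
```

```bash
python3 -c "
from h import *
s=env.read_state();print(s['wrist_force'],s['tool_pos'],s['wrist_torque'],np.degrees(s['eef_rot']))"
```

```text
[0.65851957 1.44190501 5.54771595] [ 0.55713849 -0.03014951  0.2033979 ] [ 0.31574202 -0.2454061  -0.02569159] [1.79988212e+02 6.04994903e-02 1.79569263e+02]
```

Emit:
servo_tool:
  increments:
    - [0, 0, 0, 0, 0, 1, 0]
    - [0, 0, 0, 0, 0, 1, 0]
    - [0, 0, 0.8, 0, 0, 0.5, 0]
    - [0, 0, 0.7, 0, 0, 0, 0]
    - [0, 0, 0, 0, 0, 0, 0]
    - [0, 0, 0, 0, 0, 0, 0]

```text
time: 12.58
tool_pos: [0.5574, -0.0303, 0.2017]
eef_rot: [-3.142, 0.002, 3.091]
wrist_force: [5.0, -0.0, -0.1]
gripper_width: 0.223
grasp_force: 40.0
```

```bash
cat > st.py <<'E'
from h import *
s=env.read_state();print(np.round(s['wrist_force'],2),np.round(s['tool_pos']*1e3,2),np.round(s['wrist_torque'],3),np.round(np.degrees(s['eef_rot']),2))
E
python3 st.py
```

```text
[ 4.98 -0.01 -0.07] [557.41 -30.31 201.66] [-0.199 -1.391 -0.008] [-1.8000e+02  1.0000e-01  1.7712e+02]
```

The vertical force fell and there is a +x side force, so it is entering the hole. I'll ease +x and continue.

Emit:
servo_tool:
  increments:
    - [-0.8, 0, 0, 0, 0, 0, 0]
    - [0, 0, 1, 0, 0, 0, 0]
    - [0, 0, 1, 0, 0, 0, 0]
    - [0, 0, 0, 0, 0, 0, 0]
    - [0, 0, 0, 0, 0, 0, 0]

```text
time: 13.0
tool_pos: [0.5575, -0.0303, 0.1993]
eef_rot: [-3.142, 0.0, 3.091]
wrist_force: [5.1, -2.9, -3.7]
gripper_width: 0.217
grasp_force: 40.0
```

```bash
python3 st.py
```

```text
[ 5.08 -2.87 -3.69] [557.55 -30.33 199.29] [-0.367 -1.377 -0.061] [-1.8000e+02  1.0000e-02  1.7713e+02]
```

Emit:
servo_tool:
  increments:
    - [-0.8, -0.3, 0, 0, 0, 0, 0]
    - [0, 0, 1, 0, 0, 0, 0]
    - [0, 0, 1, 0, 0, 0, 0]
    - [0, 0, 1, 0, 0, 0, 0]
    - [0, 0, 1, 0, 0, 0, 0]
    - [0, 0, 0, 0, 0, 0, 0]
    - [0, 0, 0, 0, 0, 0, 0]

```text
time: 13.58
tool_pos: [0.558, -0.0306, 0.1953]
eef_rot: [3.142, -0.001, 3.092]
wrist_force: [1.0, 0.7, -2.1]
gripper_width: 0.218
grasp_force: 40.0
```

```bash
python3 st.py
```

```text
[ 1.    0.71 -2.11] [558.02 -30.57 195.32] [ 0.112 -0.169 -0.022] [ 1.8000e+02 -4.0000e-02  1.7713e+02]
```

Side forces are gone. I'll lower further, to about 2 mm short of home.

Emit:
servo_tool:
  increments:
    - [0, 0, 1.5, 0, 0, 0, 0]
    - [0, 0, 1.5, 0, 0, 0, 0]
    - [0, 0, 1.5, 0, 0, 0, 0]
    - [0, 0, 1.5, 0, 0, 0, 0]
    - [0, 0, 1.5, 0, 0, 0, 0]
    - [0, 0, 1.5, 0, 0, 0, 0]
    - [0, 0, 1.5, 0, 0, 0, 0]
    - [0, 0, 0, 0, 0, 0, 0]
    - [0, 0, 0, 0, 0, 0, 0]

```text
time: 14.33
tool_pos: [0.5582, -0.0306, 0.1849]
eef_rot: [3.142, -0.0, 3.092]
wrist_force: [0.0, 0.0, -2.8]
gripper_width: 0.219
grasp_force: 40.0
```

Emit:
servo_tool:
  increments:
    - [0, 0, 0.8, 0, 0, 0, 0]
    - [0, 0, 0.8, 0, 0, 0, 0]
    - [0, 0, 0.5, 0, 0, 0, 0]
    - [0, 0, 0, 0, 0, 0, 0]
    - [0, 0, 0, 0, 0, 0, 0]

```text
time: 14.75
tool_pos: [0.5585, -0.0306, 0.1838]
eef_rot: [-3.142, 0.0, 3.092]
wrist_force: [-5.0, 0.2, 9.4]
gripper_width: 0.216
grasp_force: 40.0
```

```bash
python3 st.py
```

```text
[-5.    0.19  9.38] [558.47 -30.65 183.78] [ 0.06   0.921 -0.075] [-1.7999e+02  1.0000e-02  1.7714e+02]
```

Emit:
servo_tool:
  increments:
    - [0.4, 0, 0.8, 0, 0, 0, 0]
    - [0, 0, 0, 0, 0, 0, 0]
    - [0, 0, 0, 0, 0, 0, 0]
    - [0, 0, 0, 0, 0, 0, 0]

```text
time: 15.08
tool_pos: [0.5585, -0.0306, 0.1837]
eef_rot: [-3.142, 0.001, 3.092]
wrist_force: [-7.0, 1.0, 18.7]
gripper_width: 0.214
grasp_force: 40.0
```

```bash
python3 st.py; python3 look.py f1
```

```text
[-7.01  0.96 18.72] [558.49 -30.61 183.74] [ 0.147  1.351 -0.01 ] [-1.8000e+02  6.0000e-02  1.7714e+02]
[-7.00683293  0.96303068 18.72198186] [ 0.55849333 -0.0306084   0.18374041] [ 0.14748912  1.3506788  -0.01044464] [-1.79997046e+02  5.79065187e-02  1.77137970e+02]
top -0.068 [297.2 175.3] top 0 [296.  202.2] top 0.068 [294.8 229.5] 
side -0.068 [251.3 174. ] side 0 [268.  180.9] side 0.068 [285.5 188.2]
```

View pics/f1.png

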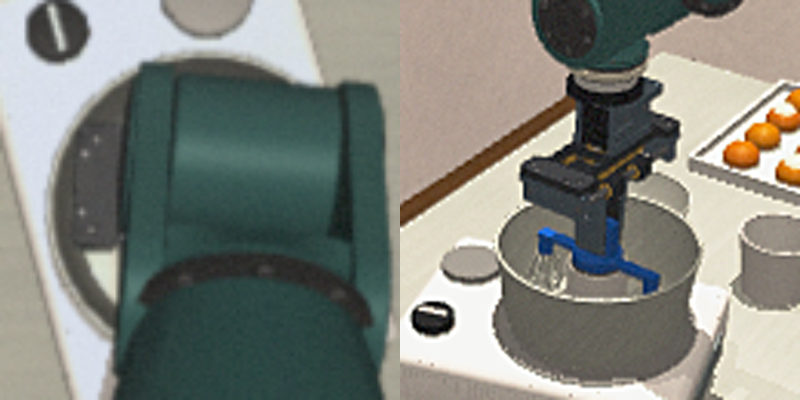

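The side view shows the cap sitting on the column at crop (600,265), the whisks inside the bowl, and the contact is stiff, so it is home. I'll relieve the preload, release and rise.

Emit:
servo_tool:
  increments:
    - [0, 0, -0.8, 0, 0, 0, 0]
    - [0, 0, -0.5, 0, 0, 0, 0]
    - [0, 0, 0, 0, 0, 0, 0]
    - [0, 0, 0, 0, 0, 0, 0.3]
    - [0, 0, 0, 0, 0, 0, 0.4]
    - [0, 0, 0, 0, 0, 0, 0.5]
    - [0, 0, 0, 0, 0, 0, 0.5]
    - [0, 0, 0, 0, 0, 0, 0.5]
    - [0, 0, 0, 0, 0, 0, 0.5]
    - [0, 0, 0, 0, 0, 0, 0.5]

```text
time: 16.02
tool_pos: [0.5578, -0.0306, 0.1834]
eef_rot: [-3.142, -0.0, 3.092]
wrist_force: [-1.0, -0.4, -0.2]
gripper_width: 0.504
grasp_force: 0.0
```

Emit:
servo_tool:
  increments:
    - [0, 0, -3, 0, 0, 0, 0.5]
    - [0, 0, -6, 0, 0, 0, 0.5]
    - [0, 0, -10, 0, 0, 0, 0.5]
    - [0, 0, -15, 0, 0, 0, 0.5]
    - [0, 0, -20, 0, 0, 0, 0.5]
    - [0, 0, -25, 0, 0, 0, 0.5]
    - [0, 0, -30, 0, 0, 0, 0.5]
    - [0, 0, -30, 0, 0, 0, 0.5]
    - [0, 0, -30, 0, 0, 0, 0.5]
    - [0, -30, 0, 0, 0, 0, 0.5]
    - [0, -35, 0, 0, 0, 0, 0.5]
    - [0, -35, 0, 0, 0, 0, 0.5]
    - [0, -35, 0, 0, 0, 0, 0.5]
    - [0, -35, 0, 0, 0, 0, 0.5]
    - [0, -35, 0, 0, 0, 0, 0.5]
    - [0, -35, 0, 0, 0, 0, 0.5]
    - [0, -35, 0, 0, 0, 0, 0.5]
    - [0, -25, 0, 0, 0, 0, 0.5]
    - [0, 0, 0, 0, 0, 0, 0.5]
    - [0, 0, 0, 0, 0, 0, 0.5]

```text
time: 17.68
tool_pos: [0.5426, -0.3311, 0.3532]
eef_rot: [-3.142, 0.0, 3.09]
wrist_force: [-0.7, -0.2, 0.1]
gripper_width: 0.499
grasp_force: 0.0
```

```bash
python3 - <<'E'
from h import *
t=env.read_camera("top");m=env.read_camera("side")
o=np.hstack([cv2.resize(np.clip(t[160:250,250:340]*1.5,0,255).astype(np.uint8),(400,400)),cv2.resize(m[140:240,220:320],(400,400),interpolation=cv2.INTER_CUBIC)])
cv2.imwrite("pics/g1.png",o[:,:,::-1]); print(env.read_state()['tool_pos'])
E
```

```text
[ 0.54282808 -0.32961324  0.35301565]
```

View pics/g1.png

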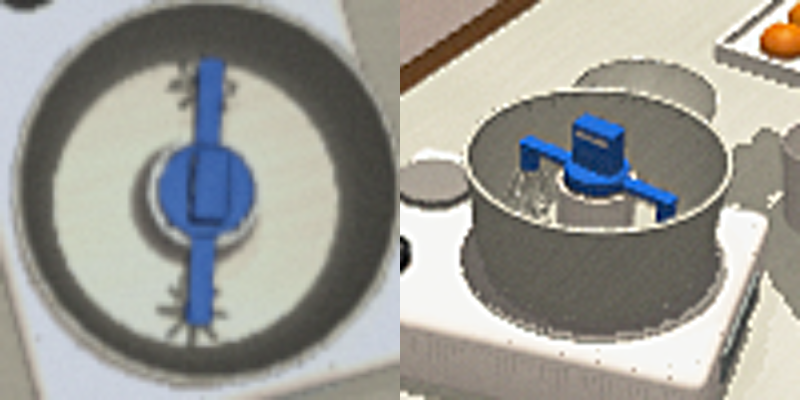

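The whisk sits upright with its cap flat and centred on the column in both views. From the grasp height, the seat is at 0.1837 − 0.0189 = 0.165 m, which is home.

```bash
python3 -c "
from plant import env
print(env.sign_off())"
```

```text
the job is handed in; nothing more can be done
None
```

The whisk is plugged into the drive socket with its cap flat on the column, released, and the arm is clear. The job was handed in at about 18 s, but sign-off gave no verdict. I felt the tail drop in at a yaw of 177°, never pressed with more than about 22 N, and moved none of the bystanders.

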